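# Line up the shakers by height

## Robot

A 7-joint arm with a two-finger parallel gripper is mounted at the origin on a cart in front of the work surface, level with it; the furniture and walls round the work are solid. World frame = base frame: x ahead of the robot, y to its left, z up, the work surface at z = 0. Lengths are in m, angles in rad, forces in N, time in s.
With the tool pointing down it reaches from about 0.4 to 0.9 m from the base axis. Payload 5.5 kg.
Tool frame: the origin (TCP) lies midway between the tips of the shut fingers; the grasp point (between the pads) lies 19 mm behind it; z points along the fingers, y is the line along which they close (so a half turn about z gives the same grasp; the last joint's range is limited). The gripper opens to 92 mm and grips with 3 to 60 N. Pads are 19 mm wide; open, the fingers measure 130 mm over their backs; the gripper's body (75 mm by 190 mm) begins 47 mm behind the grasp point.
Start: joints at [1.434, 0.501, -0.427, 1.55, 0.221, 1.138, -0.21], TCP at [0.253, -0.599, 0.227] pointing down, gripper open.
Joint ranges: [-2.88, 2.88], [-0.31, 2.03], [-1.54, 1.56], [0.2, 2.42], [-1.41, 4.55], [0.19, 2.02], [-2.57, 2.57]. Speed limits (rad/s): [2.57, 2.57, 3.14, 3.14, 3.14, 3.14, 3.14].

## Interface

Orientations are given as a 3x3 rotation matrix whose columns are the frame's x, y, z axes.
In Python, from workcell import telemetry, viewer, arm gives the robot as it stands.
- The arm moves only by the tool servo_tool, never from a script. Its argument "motion" is a list of rows, each a list of 3 entries, a list of its own where there are three numbers: the shift along the tool's x, y, z in cm, then the turn, a rotation vector about the tool's x, y, z in rad, then the opening in per cent of the stroke, from 0 (shut) to 100 (fully open). In form: [[[dx, dy, dz], [wx, wy, wz], hand], ...]. A call has 1 to 20 rows; each row shifts and turns the commanded pose from where the row before left it, along the tool's axes as they then stand; what a row does not reach is not made up. A row lasts 1/10 s, in which the tool goes at most 50 mm and 8.59 degrees, less where a joint would pass 70% of its speed; a pose out of reach is approached as far as the arm can. A call with a gripper value outside its range is refused whole. The fingers move at their own pace and stop on an object; the grip force is fixed at half the most. Time passes only in rows, so rows that do not move let the fingers close. It gives the time, the measured TCP pose, the force, the opening and the grip force at its end, in the units of the state.
- telemetry.sense(): the state, without advancing time (a new reading comes with each control period).
- viewer.get_image(name): name is "side" or "top" or "wrist"; returns the picture (480x640x3 uint8, red, green, blue); there is no depth.
- viewer.get_calibration(name): a dict with "fx", "fy", "cx", "cy" (pixels), "xyz" and "attitude" of the camera in the world; the wrist camera has in their place "tool_from_camera" (4x4, takes a point from camera to tool coordinates, whose origin is the TCP and whose axes are the flange's). Camera axes: x right, y down, z forward; pixel columns grow to the right and rows downward; lengths in m; the calibration is good to about 2 mm. A picture is of the moment at which its call begins: read the wrist's pose just before it. get_calibration takes no time and is no camera call.
- arm.job_done(): hands the job in; it is judged then, once.
Trained networks look in the newest picture that a camera, given by its name, has taken for a name from the list of things; names that differ only in an ending like _2 or _b are one class to them, and where a whole thing is asked for, a point or a joint stands for the part that bears it (a point fixed in the world has none). Each returns a list of dicts, best first, with "conf" (0 to 1); they miss things now and then, are a little off and sometimes report something else, mostly with a low value. They report only what shows in the picture. A call takes as long as a camera call.
- viewer.search_frame(camera, target): "uv" ([column, row] in pixels, amid what is visible of it).
- viewer.spot_point(camera, target): "uv" ([column, row] in pixels: a listed point, or the origin of a listed thing).
The state is a dict: "time_s": time; "joint_positions": joint angles; "qd": joint speeds; "tau": joint torques, N m; "tcp_pos": TCP position; "orientation": TCP orientation; "force": force on the tool from outside, world axes, zero at the start; "torque": the same for the moment, N m; "grip_width": finger opening in m; "grasp_force": force on a finger pad.
Only numpy, scipy, OpenCV 4.12 (cv2) and the standard library are available. Lean on these libraries where they do the work, as an engineer would, in place of code of your own. Each camera call takes 0.05 s, during which the arm holds its last target. There are 200 camera calls.

## Task

Stand the four steel shakers upright in the four recesses of the grey board, one in each, in order of height: the tallest in the recess at the kitchen timer's end, stepping down to the shortest at the foil cups' end. Leave the timer and the foil cups standing where they are.

Things in the scene. Friction and masses are not known exactly. Their poses are not given: they have to be found in the camera images.
- shaker_a: loose round steel shaker with a perforated lid, the tallest and widest of four that look alike but for size: 104 mm high, 52 mm diameter, straight wall (the lid's rim is 1.5 mm smaller in radius, the top 11 mm). It stands upright; origin at the centre of its underside, z up along its axis
- shaker_b: loose round steel shaker with a perforated lid, the second tallest of four that look alike but for size: 86 mm high, 48 mm diameter, straight wall (the lid's rim is 1.5 mm smaller in radius, the top 11 mm). It stands upright; origin at the centre of its underside, z up along its axis
- shaker_c: loose round steel shaker with a perforated lid, the second shortest of four that look alike but for size: 68 mm high, 44 mm diameter, straight wall (the lid's rim is 1.5 mm smaller in radius, the top 11 mm). It stands upright; origin at the centre of its underside, z up along its axis
- shaker_d: loose round steel shaker with a perforated lid, the shortest and narrowest of four that look alike but for size: 50 mm high, 40 mm diameter, straight wall (the lid's rim is 1.5 mm smaller in radius, the top 11 mm). It stands upright; origin at the centre of its underside, z up along its axis
- rack: fixed low grey plastic board, 84 x 318 x 16 mm, lying on the worktop, with four round recesses 68 mm across and 8 mm deep in one row along its length. Origin at the centre of its underside; y runs along the row, z up. Recess centres at y = -117, -39, +39 and +117 mm, x = 0; recess floors at z = 8 mm, the board's top at z = 16 mm
- timer: wind-up kitchen timer, a squarish white body 62 x 62 mm with a red dial knob on top, 42 mm high in all; stands loose on the worktop off one end of the board (either end), centred on the row's line about 200 mm from the board's centre; origin at the centre of its underside. It marks the tall end; not to be moved
- cups: stack of fluted silver foil cups, open at the top, 60 mm diameter, 49 mm high; stands loose on the worktop off the other end of the board, about 200 mm from the board's centre; origin at the centre of its underside. It marks the short end; not to be moved

How it is judged:
By the outcome, as a careful person would: the job done as asked, in the order asked, and still so for the second after the job is handed in, with the robot touching nothing.
It also fails if it takes over 102 s, if anything falls off the work surface, if the arm or the gripper's body presses on something with over 40 N, if the wrist force passes 120 N, or if a joint passes its speed limit or range.

## Working session

There is one attempt and no reset: what is moved stays moved. The work goes in short steps, Python scripts to look and compute and a tool call to move; the robot and the scene stay as the last step left them, time stands still between calls to the robot, and variables do not carry over. Pictures are saved under pics/ and viewed, at most 14 in all, crops included, and the job is handed in when it is done.

Besides the shell and the picture viewer there is one more tool, called after ">>>" in YAML: its name, and indented under it one key for each argument. servo_tool: Moves the arm, as the interface text tells. Its arguments: {"type":"object","properties":{"motion":{"type":"array"}},"required":["motion"]}

```bash
mkdir -p pics; python3 - <<'E'
from workcell import telemetry, viewer
import cv2,numpy as np
s=telemetry.sense()
print(s['time_s'],s['tcp_pos'],np.round(s['orientation'],3),s['grip_width'])
for c in ['top','side']:
    im=viewer.get_image(c); cv2.imwrite(f'pics/{c}0.png',im[:,:,::-1])
    print(viewer.get_calibration(c))
    for t in ['shaker_a','rack','timer','cups']:
        print(c,t,[(np.round(d['uv']).tolist(),round(d['conf'],2)) for d in viewer.spot_point(c,t)])
print(viewer.get_calibration('wrist'))
E
```

```text
0.0 [ 0.25269364 -0.59814231  0.22569831] [[ 0.921  0.389 -0.001]
 [ 0.389 -0.921  0.002]
 [ 0.    -0.002 -1.   ]] 0.09211172479726897
{'fx': 455.30434179481466, 'fy': 455.30434179481466, 'cx': 317.8181450717956, 'cy': 239.99599883809864, 'xyz': array([ 0.40520348, -0.03502393,  1.2095865 ]), 'attitude': array([[ 0.0191424 , -0.99392847,  0.10835021],
       [-0.99957524, -0.01664318,  0.02392367],
       [-0.02197512, -0.10876214, -0.99382488]])}
top shaker_a [([373.0, 280.0], 0.85), ([275.0, 272.0], 0.71), ([410.0, 231.0], 0.65), ([466.0, 268.0], 0.56)]
top rack [([264.0, 225.0], 0.61)]
top timer []
top cups [([192.0, 227.0], 0.81)]
{'fx': 495.82649075756376, 'fy': 495.82649075756376, 'cx': 320.8378070364525, 'cy': 239.4000041062586, 'xyz': array([1.2623064 , 0.46999833, 0.99963628]), 'attitude': array([[-0.54940104,  0.61033556, -0.57065665],
       [ 0.83554263,  0.40555088, -0.370671  ],
       [ 0.00519662, -0.68045499, -0.73277145]])}
side shaker_a [([294.0, 212.0], 0.93), ([371.0, 254.0], 0.87), ([223.0, 191.0], 0.83), ([241.0, 226.0], 0.77)]
side rack [([359.0, 291.0], 0.74)]
side timer [([288.0, 259.0], 0.81)]
side cups [([434.0, 330.0], 0.68)]
{'fx': 331.4657871709409, 'fy': 331.4657871709409, 'cx': 322.0561639636526, 'cy': 239.26129677991534, 'tool_from_camera': array([[ 3.82092719e-04, -9.51140244e-01, -3.08758953e-01,
         8.50563155e-02],
       [ 9.99999912e-01,  3.09150630e-04,  2.85164460e-04,
        -9.29783646e-04],
       [-1.75778369e-04, -3.08759035e-01,  9.51140278e-01,
        -1.57190397e-01],
       [ 0.00000000e+00,  0.00000000e+00,  0.00000000e+00,
         1.00000000e+00]])}
```

View pics/top0.png

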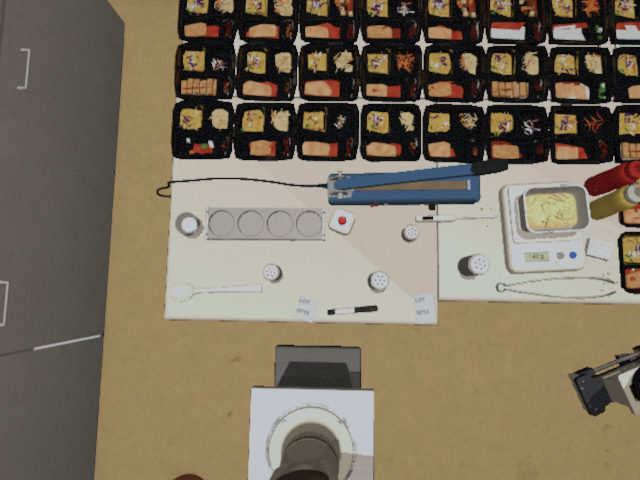

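View pics/side0.png

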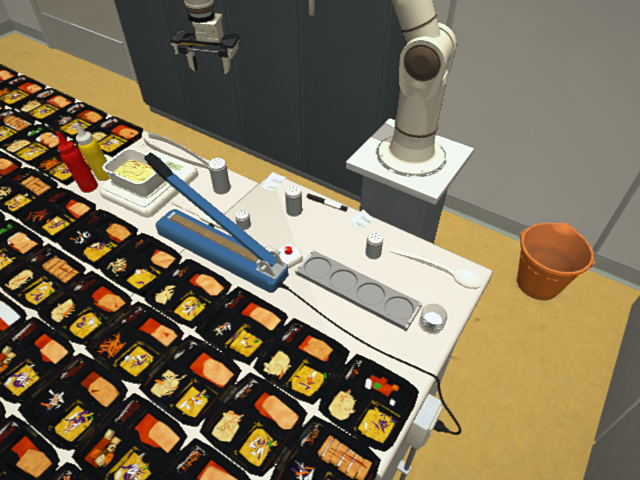

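Top: the timer is at (342,221) at the board's right (−y) end and the foil cups are at (188,225) at its left end. The shakers are at (477,265) tall, (378,281), (272,272) and (410,233) short. The blue sealer's raised handle runs from (335,190) to (505,165).

```bash
cat > h.py <<'E'
from workcell import telemetry, viewer
import numpy as np, cv2
def ray(c,uv,s=None):
    k=viewer.get_calibration(c)
    d=np.array([(uv[0]-k['cx'])/k['fx'],(uv[1]-k['cy'])/k['fy'],1.])
    if c=='wrist':
        T=k['tool_from_camera'];R=np.array(s['orientation'])
        return R@T[:3,3]+s['tcp_pos'], R@T[:3,:3]@d
    return np.array(k['xyz']),np.array(k['attitude'])@d
def plane(c,uv,z,s=None):
    o,d=ray(c,uv,s); return o+d*(z-o[2])/d[2]
def tri(u1,u2,c1='top',c2='side'):
    o1,d1=ray(c1,u1);o2,d2=ray(c2,u2)
    t=np.linalg.lstsq(np.c_[d1,-d2],o2-o1,rcond=None)[0]
    p,q=o1+d1*t[0],o2+d2*t[1]; return np.round((p+q)/2,4),round(np.linalg.norm(p-q),4)
E
python3 - <<'E'
from h import *
for n,a,b in [('A?',(466,268),(223,191)),('B?',(373,280),(294,212)),('C?',(275,272),(371,254)),('D?',(410,231),(241,226))]:
    print(n,plane('top',a,0).round(3),plane('side',b,0).round(3),tri(a,b))
print('tops')
for n,a,b in [('A',(477,264),(217,162)),('B',(379,281),(293,188)),('C',(272,272),(375,238)),('D',(410,233),(242,215))]: print(n,tri(a,b))
print('timer',plane('side',(288,259),0),tri((342,221),(288,250)))
print('cups',plane('top',(192,227),0),plane('side',(434,330),0))
print('rack c',plane('top',(264,225),0),plane('side',(359,291),0))
for u in [(208,208),(207,239),(325,239),(324,207)]: print('rk',plane('top',u,.016).round(3))
for u in [(302,278),(316,252),(420,297),(410,326)]: print('rk side',plane('side',u,.016).round(3))
print('handle tip',tri((505,165),(148,155)),'hinge',tri((332,188),(268,268)))
E
```

```text
A? [ 0.469 -0.398  0.   ] [ 0.481 -0.391  0.   ] (array([ 0.4703, -0.4023, -0.0131]), np.float64(0.0008))
B? [ 0.433 -0.154  0.   ] [ 0.436 -0.16   0.   ] (array([ 4.351e-01, -1.566e-01,  4.000e-04]), np.float64(0.007))
C? [0.45  0.106 0.   ] [0.454 0.106 0.   ] (array([ 0.4504,  0.1055, -0.0035]), np.float64(0.0027))
D? [ 0.565 -0.251  0.   ] [ 0.565 -0.251  0.   ] (array([ 5.653e-01, -2.513e-01,  1.000e-04]), np.float64(0.0001))
tops
A (array([ 0.4755, -0.3958,  0.1042]), np.float64(0.0057))
B (array([ 0.4302, -0.1616,  0.0865]), np.float64(0.0041))
C (array([0.4471, 0.1077, 0.0578]), np.float64(0.0012))
D (array([ 0.5564, -0.2465,  0.0382]), np.float64(0.0048))
timer [ 0.59132058 -0.06923801  0.        ] (array([ 0.5856, -0.0701,  0.0298]), np.float64(0.0027))
cups [0.56665893 0.33427132 0.        ] [0.57963902 0.34635067 0.        ]
rack c [0.57522341 0.13965045 0.        ] [5.78497183e-01 1.41231545e-01 1.11022302e-16]
rk [0.616 0.289 0.016]
rk [0.533 0.288 0.016]
rk [ 0.538 -0.025  0.016]
rk [ 0.624 -0.021  0.016]
rk side [0.634 0.006 0.016]
rk side [ 0.541 -0.013  0.016]
rk side [0.523 0.28  0.016]
rk side [0.611 0.297 0.016]
handle tip (array([ 0.6786, -0.4103,  0.2524]), np.float64(0.004)) hinge (array([ 0.6738, -0.0517,  0.0558]), np.float64(0.0252))
```

```bash
python3 - <<'E'
import cv2
i=cv2.imread('pics/top0.png'); cv2.imwrite('pics/c1.png',cv2.resize(i[150:320,170:440+60],None,fx=2.4,fy=2.4,interpolation=cv2.INTER_CUBIC))
i=cv2.imread('pics/side0.png'); cv2.imwrite('pics/c2.png',cv2.resize(i[140:345,140:460],None,fx=2.5,fy=2.5,interpolation=cv2.INTER_CUBIC))
E
```

```text
(no output)
```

View pics/c2.png

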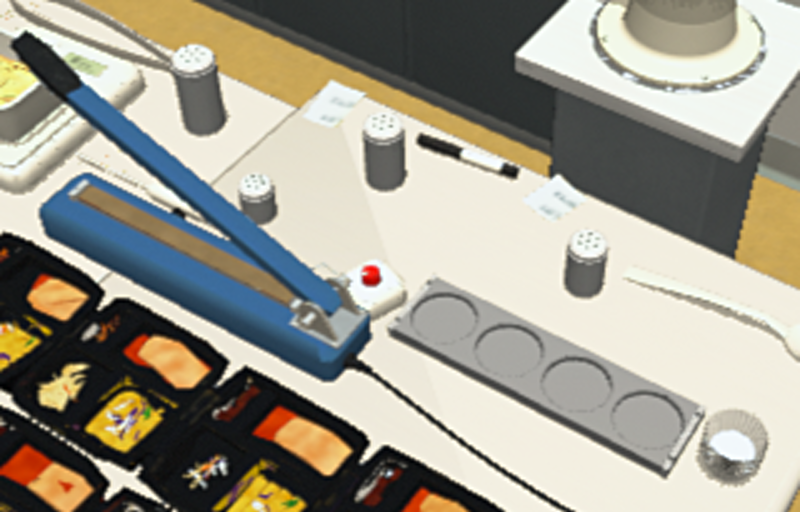

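View pics/c1.png

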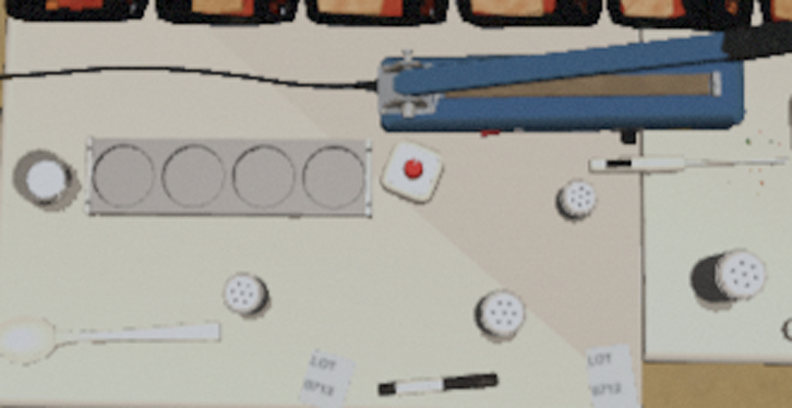

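>>> servo_tool:
  motion:
    - [[0,0,0],[0,0,-0.1464],100]
    - [[0,0,0],[0,0,-0.1464],100]
    - [[0,0,0],[0,0,-0.1464],100]
    - [[0,0,0],[0,0,-0.1464],100]
    - [[0,0,0],[0,0,-0.1464],100]
    - [[0,0,0],[0,0,-0.1464],100]
    - [[0,0,0],[0,0,-0.1464],100]
    - [[0,0,0],[0,0,-0.1464],100]
    - [[2.5,2.8,0],[0,0,0],100]
    - [[2.5,2.8,0],[0,0,0],100]
    - [[2.5,2.8,0],[0,0,0],100]
    - [[2.5,2.8,0],[0,0,0],100]
    - [[2.5,2.8,0],[0,0,0],100]
    - [[2.5,2.8,0],[0,0,0],100]
    - [[2.5,2.8,0],[0,0,0],100]
    - [[2.5,2.6,0],[0,0,0],100]
    - [[0,0,0],[0,0,0],100]
    - [[0,0,0],[0,0,0],100]

```text
time_s: 2.3
tcp_pos: [0.4758, -0.3977, 0.2269]
orientation: [[-0.003, 1.0, 0.0], [1.0, 0.003, -0.0], [-0.0, 0.0, -1.0]]
force: [-0.5, -0.5, -0.4]
grip_width: 0.0919
grasp_force: 0.0
```

```bash
cat >> h.py <<'E'
def look(ztop,tag=None,targets=('shaker_a',)):
    s=telemetry.sense(); im=viewer.get_image('wrist')
    R=np.array(s['orientation']); print(s['time_s'],np.round(s['tcp_pos'],4),'yaw',np.degrees(np.arctan2(R[1,0],R[0,0])).round(2),'tilt',R[:2,2].round(4),'q',np.round(s['joint_positions'],2),'w',round(s['grip_width'],4),'gf',round(s['grasp_force'],1),'F',np.round(s['force'],1))
    if tag: cv2.imwrite(f'pics/{tag}.png',im[:,:,::-1])
    for t in targets:
        for d in viewer.spot_point('wrist',t): print(t,'org',np.round(d['uv']),round(d['conf'],2),plane('wrist',d['uv'],0,s).round(4))
        if t.startswith('sh'):
            for d in viewer.search_frame('wrist',t): print(t,'mid',np.round(d['uv']),round(d['conf'],2),plane('wrist',d['uv'],ztop/2,s).round(4))
    return s,im
E
python3 - <<'E'
from h import *
look(.104,'w1')
E
```

```text
2.3 [ 0.4758 -0.3977  0.2269] yaw 90.17 tilt [ 0.0002 -0.0002] q [ 1.19  0.51 -0.74  1.62  0.37  1.15  0.36] w 0.0919 gf 0.0 F [-0.5 -0.5 -0.4]
shaker_a org [318. 212.] 0.63 [ 0.471  -0.4026  0.    ]
shaker_a org [400.  70.] 0.59 [ 0.5571 -0.2506  0.    ]
shaker_a mid [320. 226.] 0.71 [ 0.4744 -0.4063  0.052 ]
```

View pics/w1.png

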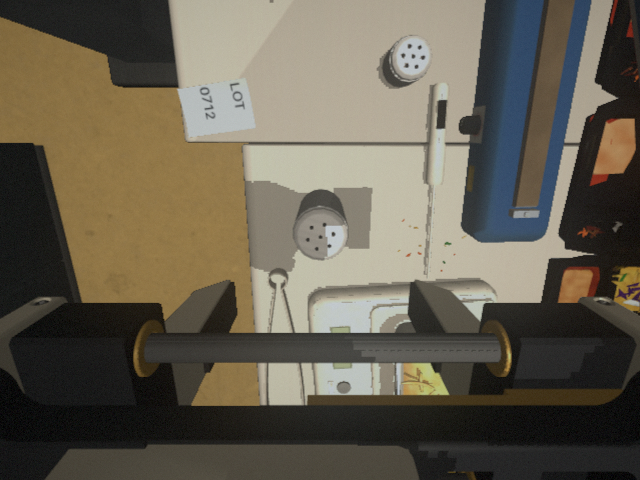

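Wrist view: shaker a's lid is centred at (320,232) and shaker d's lid at (410,58). Nothing stands close enough to a to obstruct the fingers.

```bash
python3 - <<'E'
from h import *
s=telemetry.sense()
print(plane('wrist',(320,232),.104,s),plane('wrist',(410,58),.05,s))
for u in [124,194,264,334]: print(plane('top',(170+u/2.4,150+176/2.4),.014).round(4))
for u,v in [(445,318),(510,350),(577,383),(650,418)]: print(plane('side',(140+u/2.5,140+v/2.5),.014).round(4))
E
```

```text
[ 0.47223427 -0.39913403  0.104     ] [ 0.55327762 -0.25231605  0.05      ]
[0.5759 0.2509 0.014 ]
[0.5772 0.1729 0.014 ]
[0.5784 0.0951 0.014 ]
[0.5796 0.0176 0.014 ]
[0.5805 0.0191 0.014 ]
[0.5791 0.0968 0.014 ]
[0.5778 0.1735 0.014 ]
[0.5754 0.2528 0.014 ]
```

>>> servo_tool:
  motion:
    - [[-0.1,-0.4,1.6],[0,0,0],100]
    - [[0,0,3],[0,0,0],100]
    - [[0,0,3],[0,0,0],100]
    - [[0,0,3],[0,0,0],100]
    - [[0,0,3],[0,0,0],100]
    - [[0,0,2],[0,0,0],100]
    - [[0,0,1.6],[0,0,0],100]
    - [[0,0,0],[0,0,0],100]
    - [[0,0,0],[0,0,0],0]
    - [[0,0,0],[0,0,0],0]
    - [[0,0,0],[0,0,0],0]
    - [[0,0,0],[0,0,0],0]
    - [[0,0,0],[0,0,0],0]
    - [[0,0,0],[0,0,0],0]

```text
time_s: 3.85
tcp_pos: [0.4718, -0.3998, 0.0553]
orientation: [[-0.001, 1.0, 0.002], [1.0, 0.001, -0.001], [-0.001, 0.002, -1.0]]
force: [1.2, 0.4, 1.7]
grip_width: 0.0519
grasp_force: 29.8
```

>>> servo_tool:
  motion:
    - [[0,0,-1],[0,0,0],0]
    - [[0,0,-3],[0,0,0],0]
    - [[0,0,-4],[0,0,0],0]
    - [[1,0,-3],[0,0,0],0]
    - [[3,0,-1],[0,0,0],0]
    - [[4.4,0,0],[0,0,0],0]
    - [[4.4,0,0],[0,0,0],0]
    - [[4.4,0,0],[0,0,0],0]
    - [[4.4,0,0],[0,0,0],0]
    - [[4.4,0,0],[0,0,0],0]
    - [[4.4,0,0],[0,0,0],0]
    - [[4.4,0,0],[0,0,0],0]
    - [[4,1,0],[0,0,0],0]
    - [[2,2.5,0],[0,0,0],0]
    - [[1,3.5,0],[0,0,0],0]
    - [[0,2.5,0],[0,0,0],0]
    - [[0,1.3,0],[0,0,0],0]
    - [[0,0,0],[0,0,0],0]
    - [[0,0,0],[0,0,0],0]

```text
time_s: 5.75
tcp_pos: [0.5779, 0.0185, 0.1745]
orientation: [[-0.001, 1.0, -0.002], [1.0, 0.001, -0.0], [-0.0, -0.002, -1.0]]
force: [-0.3, 0.2, -1.7]
grip_width: 0.0516
grasp_force: 29.8
```

```bash
python3 - <<'E'
from h import *
s,im=look(.2,'w2',())
E
```

```text
5.75 [0.5779 0.0185 0.1745] yaw 90.03 tilt [-0.0016 -0.    ] q [ 0.54  0.53 -0.81  1.77  0.44  1.03 -0.44] w 0.0516 gf 29.8 F [-0.3  0.2 -1.7]
```

View pics/w2.png

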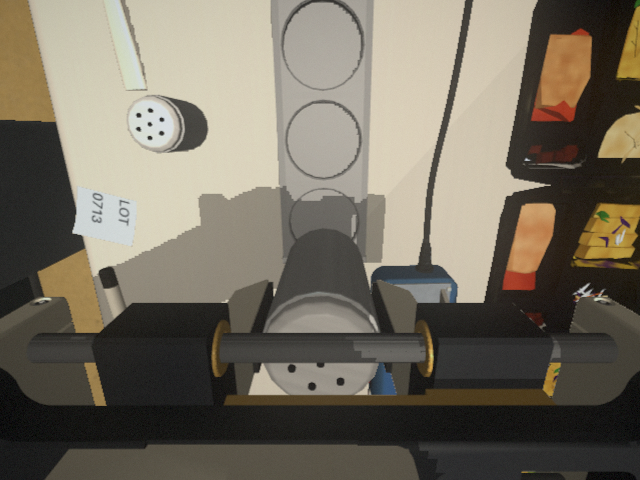

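The wrist picture shows the free recesses at (323,43) and (324,139), with a third partly hidden at about (323,225). Shaker c's lid is at (155,124), and the sealer's end starts at (372,268).

```bash
python3 - <<'E'
from h import *
s=telemetry.sense()
for u in [(323,44),(324,139)]: print(plane('wrist',u,.016,s).round(4))
print('c',plane('wrist',(155,124),.068,s).round(4),'sealer',plane('wrist',(372,268),.05,s).round(4),plane('wrist',(455,280),.05,s).round(4))
E
```

```text
[0.5786 0.1737 0.016 ]
[0.5796 0.0972 0.016 ]
c [0.4523 0.109  0.068 ] sealer [ 0.6239 -0.0156  0.05  ] [ 0.7017 -0.0276  0.05  ]
```

>>> servo_tool:
  motion:
    - [[0,0.2,1],[0,0,0],0]
    - [[0,0,2.5],[0,0,0],0]
    - [[0,0,2.5],[0,0,0],0]
    - [[0,0,2],[0,0,0],0]
    - [[0,0,1],[0,0,0],0]
    - [[0,0,0.8],[0,0,0],0]
    - [[0,0,0.6],[0,0,0],0]
    - [[0,0,0.4],[0,0,0],0]
    - [[0,0,0.2],[0,0,0],0]
    - [[0,0,0],[0,0,0],0]
    - [[0,0,0],[0,0,0],0]

```text
time_s: 6.9
tcp_pos: [0.5813, 0.0184, 0.0652]
orientation: [[-0.0, 1.0, 0.001], [1.0, 0.0, 0.0], [0.0, 0.001, -1.0]]
force: [0.0, 0.7, -2.4]
grip_width: 0.0519
grasp_force: 29.8
```

>>> servo_tool:
  motion:
    - [[0,0,0.1],[0,0,0],0]
    - [[0,0,0.1],[0,0,0],0]
    - [[0,0,0],[0,0,0],0]

```text
time_s: 7.2
tcp_pos: [0.5813, 0.0184, 0.0633]
orientation: [[-0.0, 1.0, 0.001], [1.0, 0.0, -0.0], [-0.0, 0.001, -1.0]]
force: [-0.5, 0.4, 3.2]
grip_width: 0.0515
grasp_force: 29.8
```

>>> servo_tool:
  motion:
    - [[0,0,0],[0,0,0],95]
    - [[0,0,0],[0,0,0],95]
    - [[0,0,0],[0,0,0],95]
    - [[0,0,0],[0,0,0],95]
    - [[0,0,-1],[0,0,0],95]
    - [[0,0,-3],[0,0,0],95]
    - [[0,0,-4],[0,0,0],95]
    - [[0,0,-4],[0,0,0],95]
    - [[0,-1,-2],[0,0,0],95]
    - [[0,-4,0],[0,0,0],95]
    - [[0,-4,0],[0,0,0],95]
    - [[-2,-4,0],[0,0,0],95]
    - [[-4,-1.9,0],[0,0,0],95]
    - [[-4,0,0],[0,0,0],95]
    - [[-4,0,0],[0,0,0],95]
    - [[-3,0,0],[0,0,0],95]
    - [[-0.6,0,0],[0,0,0],95]
    - [[0,0,0],[0,0,0],95]
    - [[0,0,0],[0,0,0],95]

```text
time_s: 9.1
tcp_pos: [0.4321, -0.1563, 0.203]
orientation: [[-0.002, 1.0, 0.0], [1.0, 0.002, 0.0], [0.0, 0.0, -1.0]]
force: [0.1, 0.7, -0.0]
grip_width: 0.0872
grasp_force: 0.0
```

```bash
python3 - <<'E'
from h import *
s,im=look(.086,'w3')
E
```

```text
9.1 [ 0.4321 -0.1563  0.203 ] yaw 90.1 tilt [0.0003 0.0004] q [ 1.05  0.25 -0.85  2.03  0.22  0.96  0.08] w 0.0872 gf 0.0 F [ 0.1  0.7 -0. ]
shaker_a org [482.  34.] 0.96 [0.5848 0.0182 0.    ]
shaker_a org [318. 218.] 0.94 [ 0.4287 -0.1626  0.    ]
shaker_a org [427. 290.] 0.78 [ 0.5586 -0.2513  0.    ]
shaker_a mid [320. 231.] 0.92 [ 0.4302 -0.1655  0.043 ]
shaker_a mid [435. 285.] 0.67 [ 0.5513 -0.2239  0.043 ]
```

View pics/w3.png

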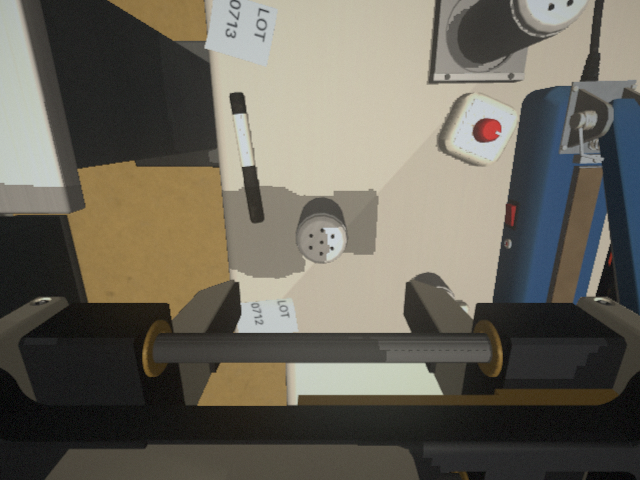

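Shaker a stands upright in its recess (upper right). Shaker b's lid is centred at (321,239).

```bash
python3 - <<'E'
from h import *
s=telemetry.sense()
print(plane('wrist',(321,238.5),.086,s).round(4))
E
```

```text
[ 0.4318 -0.159   0.086 ]
```

>>> servo_tool:
  motion:
    - [[-0.3,-0.1,1.5],[0,0,0],95]
    - [[0,0,3],[0,0,0],95]
    - [[0,0,3],[0,0,0],95]
    - [[0,0,3],[0,0,0],95]
    - [[0,0,3],[0,0,0],95]
    - [[0,0,1.7],[0,0,0],95]
    - [[0,0,1],[0,0,0],95]
    - [[0,0,0],[0,0,0],95]
    - [[0,0,0],[0,0,0],0]
    - [[0,0,0],[0,0,0],0]
    - [[0,0,0],[0,0,0],0]
    - [[0,0,0],[0,0,0],0]
    - [[0,0,0],[0,0,0],0]
    - [[0,0,0],[0,0,0],0]

```text
time_s: 10.65
tcp_pos: [0.4311, -0.1609, 0.041]
orientation: [[-0.0, 1.0, 0.001], [1.0, 0.0, -0.0], [-0.0, 0.001, -1.0]]
force: [0.2, -0.3, 2.2]
grip_width: 0.0473
grasp_force: 30.0
```

>>> servo_tool:
  motion:
    - [[0,0,-1],[0,0,0],0]
    - [[0,0,-3],[0,0,0],0]
    - [[0,0,-4],[0,0,0],0]
    - [[1,0,-3],[0,0,0],0]
    - [[3,0,-1],[0,0,0],0]
    - [[4.3,0,0],[0,0,0],0]
    - [[4.3,0,0],[0,0,0],0]
    - [[4.3,0,0],[0,0,0],0]
    - [[4,0,0],[0,0,0],0]
    - [[3,1,0],[0,0,0],0]
    - [[1.9,3,0],[0,0,0],0]
    - [[0,4,0],[0,0,0],0]
    - [[0,4,0],[0,0,0],0]
    - [[0,2,0],[0,0,0],0]
    - [[0,0.8,0],[0,0,0],0]
    - [[0,0,0],[0,0,0],0]
    - [[0,0,0],[0,0,0],0]

```text
time_s: 12.35
tcp_pos: [0.5773, 0.0976, 0.1606]
orientation: [[-0.001, 1.0, -0.002], [1.0, 0.001, -0.0], [-0.0, -0.002, -1.0]]
force: [0.2, -0.1, -1.8]
grip_width: 0.0474
grasp_force: 30.0
```

>>> servo_tool:
  motion:
    - [[0,0.1,1],[0,0,0],0]
    - [[0,0,2.5],[0,0,0],0]
    - [[0,0,2.5],[0,0,0],0]
    - [[0,0,2],[0,0,0],0]
    - [[0,0,1],[0,0,0],0]
    - [[0,0,0.8],[0,0,0],0]
    - [[0,0,0.6],[0,0,0],0]
    - [[0,0,0.4],[0,0,0],0]
    - [[0,0,0.2],[0,0,0],0]
    - [[0,0,0.1],[0,0,0],0]
    - [[0,0,0.1],[0,0,0],0]
    - [[0,0,0],[0,0,0],0]

```text
time_s: 13.55
tcp_pos: [0.5802, 0.0974, 0.0491]
orientation: [[-0.0, 1.0, 0.001], [1.0, 0.0, 0.0], [0.0, 0.001, -1.0]]
force: [-0.1, -0.4, -0.9]
grip_width: 0.0474
grasp_force: 30.0
```

>>> servo_tool:
  motion:
    - [[0,0,0.1],[0,0,0],0]
    - [[0,0,0],[0,0,0],95]
    - [[0,0,0],[0,0,0],95]
    - [[0,0,0],[0,0,0],95]
    - [[0,0,0],[0,0,0],95]
    - [[0,0,-1],[0,0,0],95]
    - [[0,0,-3],[0,0,0],95]
    - [[0,0,-4],[0,0,0],95]
    - [[0,0,-4],[0,0,0],95]
    - [[0,-1,-2],[0,0,0],95]
    - [[0,-4,0],[0,0,0],95]
    - [[0.5,-4,0],[0,0,0],95]
    - [[0.5,-3,0],[0,0,0],95]
    - [[0,-1,0],[0,0,0],95]
    - [[0,0,0],[0,0,0],95]
    - [[0,0,0],[0,0,0],95]

```text
time_s: 15.15
tcp_pos: [0.4514, 0.107, 0.1885]
orientation: [[0.001, 1.0, 0.002], [1.0, -0.001, 0.0], [0.0, 0.002, -1.0]]
force: [0.9, 1.0, 0.2]
grip_width: 0.0872
grasp_force: 0.0
```

```bash
python3 - <<'E'
from h import *
s,im=look(.068,'w4')
E
```

```text
15.15 [0.4514 0.107  0.1885] yaw 89.97 tilt [0.0022 0.    ] q [ 0.53  0.31 -0.95  2.03  0.31  0.95 -0.58] w 0.0872 gf 0.0 F [0.9 1.  0.2]
shaker_a org [438. 294.] 0.92 [0.5861 0.0139 0.    ]
shaker_a org [318. 211.] 0.79 [0.4485 0.112  0.    ]
shaker_a org [443. 224.] 0.63 [0.5834 0.0974 0.    ]
shaker_a mid [463. 242.] 0.86 [0.5923 0.0887 0.034 ]
shaker_a mid [455. 290.] 0.68 [0.5905 0.0352 0.034 ]
shaker_a mid [317. 221.] 0.61 [0.4477 0.1096 0.034 ]
```

View pics/w4.png

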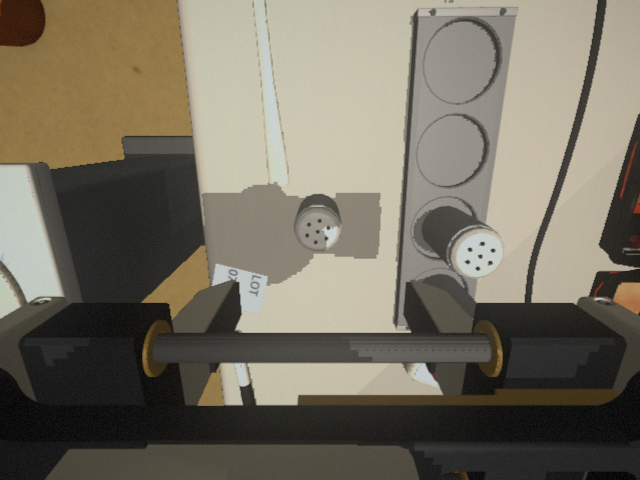

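Shaker b stands upright in its recess. Shaker c's lid is centred at (317,229).

```bash
python3 - <<'E'
from h import *
s=telemetry.sense()
print(plane('wrist',(317.5,229),.068,s).round(4))
for u in [(461,61),(452,150)]: print(plane('wrist',u,.016,s).round(4))
E
```

```text
[0.4479 0.1122 0.068 ]
[0.5755 0.2525 0.016 ]
[0.5767 0.176  0.016 ]
```

>>> servo_tool:
  motion:
    - [[0.4,-0.3,1.5],[0,0,0],95]
    - [[0,0,3],[0,0,0],95]
    - [[0,0,3],[0,0,0],95]
    - [[0,0,3],[0,0,0],95]
    - [[0,0,2.5],[0,0,0],95]
    - [[0,0,1.7],[0,0,0],95]
    - [[0,0,1],[0,0,0],95]
    - [[0,0,0],[0,0,0],95]
    - [[0,0,0],[0,0,0],0]
    - [[0,0,0],[0,0,0],0]
    - [[0,0,0],[0,0,0],0]
    - [[0,0,0],[0,0,0],0]
    - [[0,0,0],[0,0,0],0]
    - [[0,0,0],[0,0,0],0]

```text
time_s: 16.7
tcp_pos: [0.4471, 0.1113, 0.031]
orientation: [[-0.0, 1.0, 0.001], [1.0, 0.0, -0.0], [-0.0, 0.001, -1.0]]
force: [0.6, 0.1, 0.2]
grip_width: 0.0438
grasp_force: 2.4
```

>>> servo_tool:
  motion:
    - [[0,0,0],[0,0,0],0]
    - [[0,0,0],[0,0,0],0]
    - [[0,0,-1],[0,0,0],0]
    - [[0,0,-3],[0,0,0],0]
    - [[0.3,0,-3],[0,0,0],0]
    - [[1.5,0,-2.5],[0,0,0],0]
    - [[3,0,-0.5],[0,0,0],0]
    - [[1.5,1,0],[0,0,0],0]
    - [[0,3,0],[0,0,0],0]
    - [[0,4,0],[0,0,0],0]
    - [[0,3,0],[0,0,0],0]
    - [[0,1.4,0],[0,0,0],0]
    - [[0,0.6,0],[0,0,0],0]
    - [[0,0,0],[0,0,0],0]
    - [[0,0,0],[0,0,0],0]

```text
time_s: 18.2
tcp_pos: [0.5755, 0.1746, 0.1307]
orientation: [[-0.001, 1.0, -0.001], [1.0, 0.001, -0.0], [-0.0, -0.001, -1.0]]
force: [-0.3, -0.4, -1.2]
grip_width: 0.0435
grasp_force: 30.0
```

Lower 9.2 cm into the recess, release, and retreat up.

>>> servo_tool:
  motion:
    - [[0,0,1],[0,0,0],0]
    - [[0,0,2.5],[0,0,0],0]
    - [[0,0,2],[0,0,0],0]
    - [[0,0,1.3],[0,0,0],0]
    - [[0,0,0.8],[0,0,0],0]
    - [[0,0,0.6],[0,0,0],0]
    - [[0,0,0.4],[0,0,0],0]
    - [[0,0,0.2],[0,0,0],0]
    - [[0,0,0.2],[0,0,0],0]
    - [[0,0,0.1],[0,0,0],0]
    - [[0,0,0.1],[0,0,0],0]
    - [[0,0,0],[0,0,0],0]

```text
time_s: 19.4
tcp_pos: [0.5772, 0.1744, 0.0391]
orientation: [[-0.0, 1.0, 0.001], [1.0, 0.0, 0.0], [0.0, 0.001, -1.0]]
force: [-0.8, -0.0, 0.4]
grip_width: 0.0435
grasp_force: 30.0
```

>>> servo_tool:
  motion:
    - [[0,0,0],[0,0,0],95]
    - [[0,0,0],[0,0,0],95]
    - [[0,0,0],[0,0,0],95]
    - [[0,0,0],[0,0,0],95]
    - [[0,0,-1],[0,0,0],95]
    - [[0,0,-3],[0,0,0],95]
    - [[0,0,-4],[0,0,0],95]
    - [[0,0,-4],[0,0,0],95]
    - [[0,-1,-4],[0,0,0],95]
    - [[0,-3,-2],[0,0,0],95]
    - [[-1,-4,0],[0,0,0],95]
    - [[-3,-4,0],[0,0,0],95]
    - [[-4.5,0,0],[0,0,0],95]
    - [[-4.5,0,0],[0,0,0],95]
    - [[-4.5,0,0],[0,0,0],95]
    - [[-4.5,0,0],[0,0,0],95]
    - [[-4.5,0,0],[0,0,0],95]
    - [[-4.5,0,0],[0,0,0],95]
    - [[-4.5,0,0],[0,0,0],95]
    - [[-4,0,0],[0,0,0],95]

```text
time_s: 21.4
tcp_pos: [0.4566, -0.2231, 0.2196]
orientation: [[0.001, 1.0, 0.001], [1.0, -0.001, -0.001], [-0.001, 0.001, -1.0]]
force: [1.3, -0.1, 0.2]
grip_width: 0.0871
grasp_force: 0.0
```

>>> servo_tool:
  motion:
    - [[0,0,0],[0,0,-0.1428],95]
    - [[0,0,0],[0,0,-0.1428],95]
    - [[0,0,0],[0,0,-0.1428],95]
    - [[0,0,0],[0,0,-0.1428],95]
    - [[0,0,0],[0,0,-0.1428],95]
    - [[0,0,0],[0,0,-0.1428],95]
    - [[0,0,0],[0,0,-0.1428],95]
    - [[0,0,0],[0,0,-0.1428],95]
    - [[0,0,0],[0,0,-0.1428],95]
    - [[0,0,0],[0,0,-0.1428],95]
    - [[0,0,0],[0,0,-0.1428],95]
    - [[-3,-1,0],[0,0,0],95]
    - [[-4,-1,0],[0,0,0],95]
    - [[-3,-0.5,0],[0,0,0],95]
    - [[0,0,0],[0,0,0],95]
    - [[0,0,0],[0,0,0],95]

```text
time_s: 23.0
tcp_pos: [0.557, -0.2447, 0.2189]
orientation: [[-1.0, -0.001, -0.0], [-0.001, 1.0, 0.001], [0.0, 0.001, -1.0]]
force: [-0.4, -0.2, -0.6]
grip_width: 0.087
grasp_force: 0.0
```

```bash
python3 - <<'E'
from h import *
s,im=look(.05,'w5')
E
```

```text
23.0 [ 0.557  -0.2447  0.2189] yaw -179.92 tilt [-0.0003  0.0009] q [ 1.1   0.62 -1.04  1.65  0.57  1.2   1.5 ] w 0.087 gf 0.0 F [-0.4 -0.2 -0.6]
shaker_a org [615. 230.] 0.94 [0.5832 0.1031 0.    ]
shaker_a org [321. 210.] 0.86 [ 0.5599 -0.245   0.    ]
shaker_a org [544. 231.] 0.82 [0.5842 0.0188 0.    ]
shaker_a mid [586. 247.] 0.61 [0.5956 0.0525 0.025 ]
shaker_a mid [624. 221.] 0.57 [0.5652 0.0869 0.025 ]
```

View pics/w5.png

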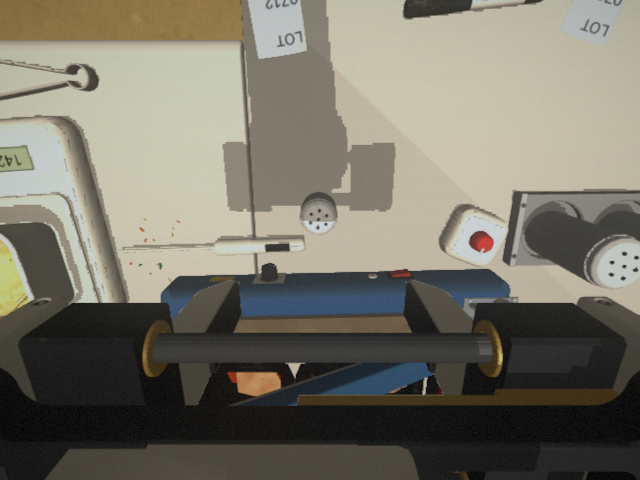

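Shaker d's lid is at (318,217). A probe lies just beyond it at (255,245), and the sealer's near edge is at row 272.

```bash
python3 - <<'E'
from h import *
s=telemetry.sense()
print('d',plane('wrist',(318.5,216),.05,s).round(4),'sealer',plane('wrist',(320,274),.05,s).round(4),'probe',plane('wrist',(305,245),.01,s).round(4),plane('wrist',(215,248),.01,s).round(4),'handle edge',plane('wrist',(400,366),.13,s).round(4),plane('wrist',(240,402),.2,s).round(4))
E
```

```text
d [ 0.5532 -0.2481  0.05  ] sealer [ 0.617  -0.2466  0.05  ] probe [ 0.5979 -0.2644  0.01  ] [ 0.6017 -0.3699  0.01  ] handle edge [ 0.6706 -0.1749  0.13  ] [ 0.6431 -0.2988  0.2   ]
```

>>> servo_tool:
  motion:
    - [[0.2,-0.4,2],[0,0,0],95]
    - [[0,0,4],[0,0,0],95]
    - [[0,0,4],[0,0,0],95]
    - [[0,0,3],[0,0,0],95]
    - [[0,0,3],[0,0,0],95]
    - [[0,0,2],[0,0,0],95]
    - [[0,0,1.3],[0,0,0],95]
    - [[0,0,1],[0,0,0],95]
    - [[0,0,0],[0,0,0],95]
    - [[0,0,0],[0,0,0],0]
    - [[0,0,0],[0,0,0],0]
    - [[0,0,0],[0,0,0],0]
    - [[0,0,0],[0,0,0],0]
    - [[0,0,0],[0,0,0],0]
    - [[0,0,0],[0,0,0],0]
    - [[0,0,0],[0,0,0],0]
    - [[0,0,0],[0,0,0],0]

```text
time_s: 24.85
tcp_pos: [0.555, -0.2495, 0.0158]
orientation: [[-1.0, -0.0, 0.0], [-0.0, 1.0, 0.0], [-0.0, 0.0, -1.0]]
force: [-0.6, -0.3, 1.7]
grip_width: 0.0393
grasp_force: 30.0
```

>>> servo_tool:
  motion:
    - [[0,0,-1],[0,0,0],0]
    - [[0,0,-3],[0,0,0],0]
    - [[0,0,-4],[0,0,0],0]
    - [[0,0,-4],[0,0,0],0]
    - [[1,0,-4],[0,0,0],0]
    - [[3,0,-2],[0,0,0],0]
    - [[4,0,0],[0,0,0],0]
    - [[2,0,0],[0,0,0],0]
    - [[0,0,0],[0,0,0.1428],0]
    - [[0,0,0],[0,0,0.1428],0]
    - [[0,0,0],[0,0,0.1428],0]
    - [[0,0,0],[0,0,0.1428],0]
    - [[0,0,0],[0,0,0.1428],0]
    - [[0,0,0],[0,0,0.1428],0]
    - [[0,0,0],[0,0,0.1428],0]
    - [[0,0,0],[0,0,0.1428],0]
    - [[0,0,0],[0,0,0.1428],0]
    - [[0,0,0],[0,0,0.1428],0]
    - [[0,0,0],[0,0,0.1428],0]
    - [[0,0,0],[0,0,0],0]

```text
time_s: 26.85
tcp_pos: [0.4549, -0.2493, 0.1962]
orientation: [[0.0, 1.0, 0.0], [1.0, -0.0, -0.001], [-0.001, 0.0, -1.0]]
force: [-0.8, 0.5, -1.0]
grip_width: 0.0393
grasp_force: 30.0
```

>>> servo_tool:
  motion:
    - [[1,0,0],[0,0,0],0]
    - [[3,0,0],[0,0,0],0]
    - [[4.5,0,0],[0,0,0],0]
    - [[4.5,0,0],[0,0,0],0]
    - [[4.5,0,0],[0,0,0],0]
    - [[4.5,0,0],[0,0,0],0]
    - [[4.5,0,0],[0,0,0],0]
    - [[4.5,0,0],[0,0,0],0]
    - [[4.5,0,0],[0,0,0],0]
    - [[4.5,0,0],[0,0,0],0]
    - [[4.5,0,0],[0,0,0],0]
    - [[3,2,0],[0,0,0],0]
    - [[2,4,0],[0,0,0],0]
    - [[0.6,3.5,0],[0,0,0],0]
    - [[0,1.8,0],[0,0,0],0]
    - [[0,0.8,0],[0,0,0],0]
    - [[0,0,3],[0,0,0],0]
    - [[0,0,3],[0,0,0],0]
    - [[0,0,0],[0,0,0],0]
    - [[0,0,0],[0,0,0],0]

```text
time_s: 28.85
tcp_pos: [0.5748, 0.2515, 0.136]
orientation: [[-0.002, 1.0, -0.001], [1.0, 0.002, -0.0], [-0.0, -0.001, -1.0]]
force: [0.1, 0.3, -1.0]
grip_width: 0.0396
grasp_force: 30.0
```

Target TCP z is 0.024, so lower 11.2 cm.

>>> servo_tool:
  motion:
    - [[0,0,1],[0,0,0],0]
    - [[0,0,2.5],[0,0,0],0]
    - [[0,0,2.5],[0,0,0],0]
    - [[0,0,2],[0,0,0],0]
    - [[0,0,1.1],[0,0,0],0]
    - [[0,0,0.8],[0,0,0],0]
    - [[0,0,0.5],[0,0,0],0]
    - [[0,0,0.3],[0,0,0],0]
    - [[0,0,0.2],[0,0,0],0]
    - [[0,0,0.1],[0,0,0],0]
    - [[0,0,0.1],[0,0,0],0]
    - [[0,0,0.1],[0,0,0],0]
    - [[0,0,0],[0,0,0],0]

```text
time_s: 30.15
tcp_pos: [0.576, 0.2514, 0.0239]
orientation: [[-0.0, 1.0, 0.0], [1.0, 0.0, 0.0], [0.0, 0.0, -1.0]]
force: [-0.0, -0.8, -1.2]
grip_width: 0.0392
grasp_force: 30.0
```

>>> servo_tool:
  motion:
    - [[0,0,0.1],[0,0,0],0]
    - [[0,0,0],[0,0,0],0]
    - [[0,0,0],[0,0,0],90]
    - [[0,0,0],[0,0,0],90]
    - [[0,0,0],[0,0,0],90]
    - [[0,0,0],[0,0,0],90]
    - [[0,0,-1],[0,0,0],90]
    - [[0,0,-3],[0,0,0],90]
    - [[0,0,-4],[0,0,0],90]
    - [[0,0,-4],[0,0,0],90]
    - [[0,0,-4],[0,0,0],90]
    - [[0,-2,-2],[0,0,0],90]
    - [[0,-4,0],[0,0,0],90]
    - [[0,-4,0],[0,0,0],90]
    - [[0,-4,0],[0,0,0],90]
    - [[0,0,0],[0,0,0],90]
    - [[0,0,0],[0,0,0],90]

```text
time_s: 31.85
tcp_pos: [0.4357, 0.2513, 0.2036]
orientation: [[-0.002, 1.0, 0.002], [1.0, 0.002, -0.001], [-0.001, 0.002, -1.0]]
force: [0.2, -0.5, 0.8]
grip_width: 0.0825
grasp_force: 0.0
```

```bash
python3 - <<'E'
from h import *
s=telemetry.sense(); print(s['time_s'],np.round(s['tcp_pos'],3),s['grip_width'])
im=viewer.get_image('side'); cv2.imwrite('pics/s2.png',cv2.resize(im[140:345,140:460,::-1],None,fx=2.5,fy=2.5,interpolation=cv2.INTER_CUBIC))
for t in ['shaker_a','timer','cups']: print(t,[(plane('side',d['uv'],.008 if t[0]=='s' else 0).round(3).tolist(),round(d['conf'],2)) for d in viewer.spot_point('side',t)])
E
```

```text
31.85 [0.436 0.251 0.204] 0.08248386572266383
shaker_a [([0.575, 0.171, 0.008], 0.98), ([0.578, 0.105, 0.008], 0.95), ([0.581, 0.015, 0.008], 0.86), ([0.572, 0.245, 0.008], 0.85)]
timer [([0.587, -0.07, 0.0], 0.67)]
cups [([0.568, 0.342, -0.0], 0.81)]
```

View pics/s2.png

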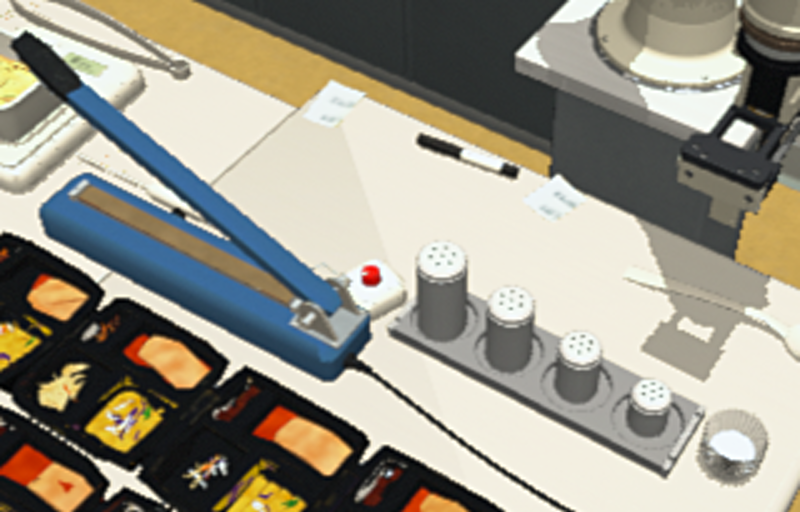

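All four shakers stand upright in their recesses in descending order from (440,290) to (650,410). The timer at (370,285) and the cups at (733,445) have not moved, and the gripper is clear.

```bash
python3 -c "
from workcell import arm
print(arm.job_done())"
```

```text
the job is handed in; nothing more can be done
None
```

The four shakers stand upright in the recesses, tallest at the timer's end and shortest at the foil cups' end, with the timer and cups where they were; handed in at about 32 s of robot time.

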